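# Strip the left-hand lapping spindle

## Task

One of the two lapping spindles has a left-hand nut, and nothing shows which: find out by gently trying the brass nuts by their sprung bar handles, never forcing a nut that stands firm. Loosen the left-hand nut far enough to draw its slotted washer out sideways by the orange tab, and lay the washer flat in the steel tray. Leave the other nut tight, its washer in place, and the other things on the table where they are.

Things in the scene. Friction and masses are not known exactly. Their poses are not given: they have to be found in the camera images.
- spindle_a: Fixed round grey housing of a small lapping spindle, 112 mm across, 34 mm high; on it a dark platen (80 mm across, top at z 45 mm) and a steel hub (54 mm). Origin: centre of underside, on the axis, z up. The washer sits in the hub's recess (44 mm across, 2 mm deep, floor at z 52 mm) round a fixed 10 mm stud; its tab points to the housing's -x side.
- nut_a_bar (a point): Centre of the brass bar handle of this spindle's nut, on the axis, 89.5 mm above the table while tight; it rises and turns with the nut. Bar: 48 mm long (point's x), 12 mm thick (y), 24 mm high. Below it a 14 mm neck and a 28 mm flange whose rim is 27 mm below this point, so fingertips may reach 20 mm below it.
- nut_a (a joint): Angle this nut has been turned, rad, 0 as found (tight), counter-clockwise seen from above positive. Unscrewing raises it 16 mm per turn (2.5 mm per rad, at most 6 rad) and takes a steady 0.05 to 0.1 N m; the other way it stands firm.
- handle_a (a joint): Lead of the bar handle over its nut, rad, counter-clockwise positive. The bar is sprung on the nut, 0.25 N m for each 0.1 rad (0 when let go), so this shows the moment put on the nut: at most 0.04 rad while it unscrews, more and more when turned against a firm nut; past 0.2 rad (0.5 N m) either way the nut is being forced.
- washer_a_tab (a point): Grasp point on the orange tab of this spindle's loose C-washer (50 g). Tab: 10 mm thick (point's x), 20 mm wide (y), 40 mm high, reaching 26 mm below this point (level with the washer's underside) and 14 mm above it. z is up while the washer lies flat.
- washer_a_disc (a point): Centre of the underside of that washer's aluminium disc (40 mm across, 5 mm thick), 48 mm along +x from the tab; axes as the tab's. Its slot, 13.6 mm wide, opens to +x: it leaves the stud along -x (45 mm to clear nut and hub) once lifted over 2 mm out of the recess. The nut's flange sits 0.5 mm above it while tight; at 1.8 rad unscrewed it can be lifted 5 mm.
- spindle_b: Fixed round grey housing of a small lapping spindle, 112 mm across, 34 mm high; on it a dark platen (80 mm across, top at z 45 mm) and a steel hub (54 mm). Origin: centre of underside, on the axis, z up. The washer sits in the hub's recess (44 mm across, 2 mm deep, floor at z 52 mm) round a fixed 10 mm stud; its tab points to the housing's -x side.
- nut_b_bar (a point): Centre of the brass bar handle of this spindle's nut, on the axis, 89.5 mm above the table while tight; it rises and turns with the nut. Bar: 48 mm long (point's x), 12 mm thick (y), 24 mm high. Below it a 14 mm neck and a 28 mm flange whose rim is 27 mm below this point, so fingertips may reach 20 mm below it.
- nut_b (a joint): Angle this nut has been turned, rad, 0 as found (tight), counter-clockwise seen from above positive. Unscrewing raises it 16 mm per turn (2.5 mm per rad, at most 6 rad) and takes a steady 0.05 to 0.1 N m; the other way it stands firm.
- handle_b (a joint): Lead of the bar handle over its nut, rad, counter-clockwise positive. The bar is sprung on the nut, 0.25 N m for each 0.1 rad (0 when let go), so this shows the moment put on the nut: at most 0.04 rad while it unscrews, more and more when turned against a firm nut; past 0.2 rad (0.5 N m) either way the nut is being forced.
- washer_b_tab (a point): Grasp point on the orange tab of this spindle's loose C-washer (50 g). Tab: 10 mm thick (point's x), 20 mm wide (y), 40 mm high, reaching 26 mm below this point (level with the washer's underside) and 14 mm above it. z is up while the washer lies flat.
- washer_b_disc (a point): Centre of the underside of that washer's aluminium disc (40 mm across, 5 mm thick), 48 mm along +x from the tab; axes as the tab's. Its slot, 13.6 mm wide, opens to +x: it leaves the stud along -x (45 mm to clear nut and hub) once lifted over 2 mm out of the recess. The nut's flange sits 0.5 mm above it while tight; at 1.8 rad unscrewed it can be lifted 5 mm.
- tray_floor (a point): Centre of the floor of the fixed steel tray, 3 mm above the table; the tray is 140 mm (its x) by 110 mm (its y) outside, walls 3 mm thick and 14 mm high over the table.
- petri: Clear round dish, 64 mm across, 16 mm high; a bystander. Origin: centre of underside.
- vial_c: Small vial with a black cap, 23 mm across, 54 mm high; a bystander. Origin: centre of underside.
- timer: White bench timer, 66x62x18 mm; a bystander. Origin: centre of underside.
- marker: Black and white felt marker lying down, 138 mm long; a bystander. Origin: about its middle.
- tape_roll: Roll of green tape lying flat, 64 mm across, 19 mm high; a bystander. Origin: centre of underside.

How it is judged:
By the outcome, as a careful person would: the job done as asked, in the order asked, and still so for the second after the job is handed in, with the robot touching nothing.
It also fails if it takes over 67 s, if anything falls off the work surface, if the arm or the gripper's body presses on something with over 40 N, if the wrist force passes 120 N, or if a joint passes its speed limit or range.

## Robot

A 6-joint arm with a two-finger parallel gripper is mounted at the origin on the work surface; the furniture and walls round the work are solid. World frame = base frame: x ahead of the robot, y to its left, z up, the work surface at z = 0. Lengths are in m, angles in rad, forces in N, time in s.
With the tool pointing down it reaches from about 0.3 to 0.875 m from the base axis. Payload 6.4 kg.
Tool frame: the origin (TCP) lies midway between the tips of the shut fingers; the grasp point (between the pads) lies 19 mm behind it; z points along the fingers, x is the direction in which the jaws open and shut, and the axes are right-handed (so a half turn about z gives the same grasp; the last joint's range is limited). The gripper opens to 88 mm and grips with 3 to 60 N. Pads are 18 mm wide; open, the fingers measure 123 mm over their backs; the gripper's body (75 mm by 187 mm) begins 45 mm behind the grasp point.
Start: joints at [0.959, 0.181, 1.607, -0, 1.354, -0.206], TCP at [0.227, 0.528, 0.239] pointing down, gripper open.
Joint ranges: [-2.99, 2.99], [-0.89, 2.07], [0.3, 2.58], [-1.14, 4.28], [0, 2.63], [-3.12, 3.12]. Speed limits (rad/s): [2.57, 2.57, 3.01, 3.14, 3.14, 3.14].

## Interface

Orientations are given as a rotation vector (axis times angle).
In Python, from plant import arm gives the robot as it stands.
- The arm moves only by the shell command python3 -m creep 'ROWS'. ROWS is JSON, a list of rows, each a list of 7 numbers: the turn, a rotation vector about the tool's x, y, z in rad, then the shift along the tool's x, y, z in m, then the finger opening in m, from 0 to 0.0881. A call has 1 to 10 rows; each row shifts and turns the commanded pose from where the row before left it, along the tool's axes as they then stand; what a row does not reach is not made up. A row lasts 1/8 s, in which the tool goes at most 62.5 mm and 10.7 degrees, less where a joint would pass 70% of its speed; a pose out of reach is approached as far as the arm can. A call with a gripper value outside its range is refused whole. The fingers move at their own pace and stop on an object; the grip force is fixed at half the most. Time passes only in rows, so rows that do not move let the fingers close. It gives the time, the measured TCP pose, the force and the opening at its end, in the units of the state.
- arm.state(): the state, without advancing time (a new reading comes with each control period).
- arm.get_image(name): name is "scene" or "top" or "wrist"; returns a dict with "color" (420x560x3 uint8, blue, green, red), "fov_y" (degrees; the focal length in pixels is half the picture's height over the tangent of half this angle, whatever the lens; pixels are square), "cx", "cy" (the principal point, pixels), "T" (4x4, takes a point from camera to world coordinates); the wrist camera has in their place "mount" (4x4, takes a point from camera to tool coordinates, whose origin is the TCP and whose axes are the tool frame's). Camera axes: x right, y down, z forward; pixel columns grow to the right and rows downward; lengths in m; the calibration is good to about 2 mm. A picture is of the moment at which its call begins: read the wrist's pose just before it. There is no depth.
- arm.finish_job(): hands the job in, once; it reports no verdict.
The state is a dict: "time_s": time; "q": joint angles; "qvel": joint speeds; "joint_torque": joint torques, N m; "tool_pos": TCP position; "orientation": TCP orientation; "ft_force": force on the tool from outside, world axes, zero at the start; "torque": the same for the moment, N m; "grip_width": finger opening in m.
Only numpy, scipy, OpenCV 4.12 (cv2) and the standard library are available. Lean on these libraries where they do the work, as an engineer would, in place of code of your own. Each camera call takes 0.05 s, during which the arm holds its last target.

## Working session

There is one attempt and no reset: what is moved stays moved. The work goes in short steps, Python scripts to look and compute and a shell command to move; the robot and the scene stay as the last step left them, time stands still between calls to the robot, and variables do not carry over. Pictures are saved under pics/ and viewed, and the job is handed in when it is done.

```bash
mkdir -p pics; ls
cat > h.py <<'E'
import numpy as np,cv2
from plant import arm
from scipy.spatial.transform import Rotation as R
def snap(n,f):
    s=arm.state(); im=arm.get_image(n); cv2.imwrite('pics/'+f,im['color'])
    if 'T' not in im:
        M=np.eye(4);M[:3,:3]=R.from_rotvec(s['orientation']).as_matrix();M[:3,3]=s['tool_pos'];im['T']=M@im['mount']
    np.savez('pics/'+f+'.npz',color=im['color'],T=im['T'],fov=im['fov_y'],c=[im['cx'],im['cy']])
    return im
def load(f):
    return np.load('pics/'+f+'.npz')
def ray(d,u,v):
    f=d['color'].shape[0]/2/np.tan(np.radians(d['fov'])/2)
    r=d['T'][:3,:3]@np.array([(u-d['c'][0])/f,(v-d['c'][1])/f,1]);return d['T'][:3,3],r/np.linalg.norm(r)
def onz(d,u,v,z):
    o,r=ray(d,u,v);return o+r*(z-o[2])/r[2]
def proj(d,p):
    f=d['color'].shape[0]/2/np.tan(np.radians(d['fov'])/2)
    T=np.linalg.inv(d['T']);q=T[:3,:3]@np.array(p)+T[:3,3];return q[:2]/q[2]*f+d['c']
def st():
    s=arm.state()
    for k in ['time_s','q','tool_pos','orientation','ft_force','torque','grip_width']:print(k,np.round(s[k],4))
    print(np.round(R.from_rotvec(s['orientation']).as_matrix(),3))
E
python3 - <<'E'
from h import *
for n in ['scene','top','wrist']:
    snap(n,n+'0.png')
d=load('top0.png');print(d['T'],d['fov'],d['c'])
st()
E
```

```text
pics
[[-0.05434682 -0.96996811  0.23708288  0.24162011]
 [-0.99852054  0.05237096 -0.01462888  0.00437099]
 [ 0.00177329 -0.23752716 -0.97137928  1.48760655]
 [ 0.          0.          0.          1.        ]] 53.35896930546745 [287.24242809 210.49265325]
time_s 0.15
q [ 0.9587  0.1814  1.6078  0.      1.3538 -0.2063]
tool_pos [0.2267 0.528  0.238 ]
orientation [ 2.6231e+00  1.7280e+00 -2.0000e-03]
ft_force [0.111  0.95   0.5835]
torque [-0.0119  0.0099  0.0103]
grip_width 0.0883
[[ 0.395  0.919 -0.001]
 [ 0.919 -0.395 -0.001]
 [-0.001 -0.    -1.   ]]
```

View pics/top0.png

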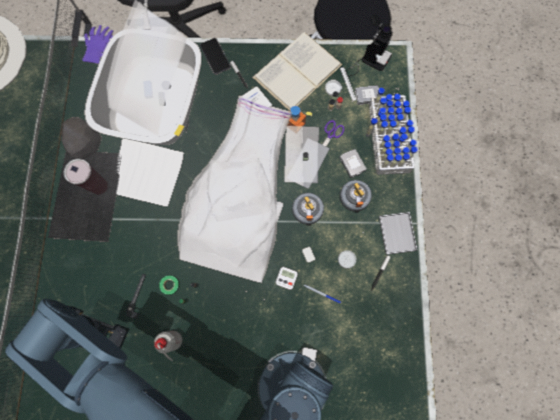

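View pics/scene0.png

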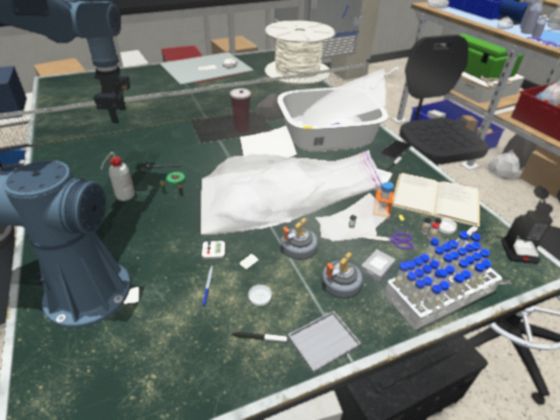

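View pics/wrist0.png

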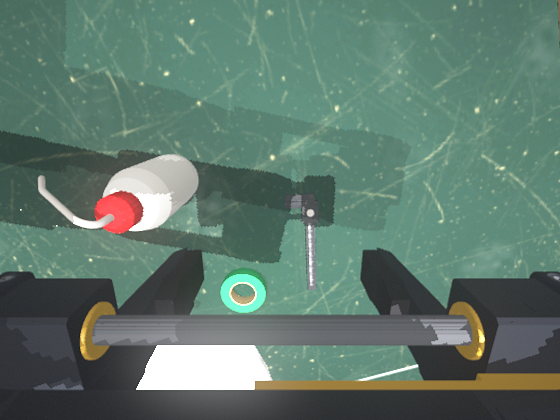

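Run:
```python
from h import *
d=load('top0.png')['color'];c=d[165:265,280:420];cv2.imwrite('pics/topc.png',cv2.resize(c,None,fx=5.5,fy=5.5,interpolation=cv2.INTER_CUBIC))
d=load('scene0.png')['color'];c=d[200:370,230:380];cv2.imwrite('pics/scc.png',cv2.resize(c,None,fx=3.5,fy=3.5,interpolation=cv2.INTER_CUBIC))
d=load('top0.png')
for n,u,v in [('L',308,208),('R',356,195),('tray',397,233)]: print(n,onz(d,u,v,0.05 if n!='tray' else .01))
```

```text
L [ 0.59761299 -0.0912905   0.05      ]
R [ 0.6361733  -0.26581637  0.05      ]
tray [ 0.4978305  -0.40727967  0.01      ]
```

View pics/topc.png

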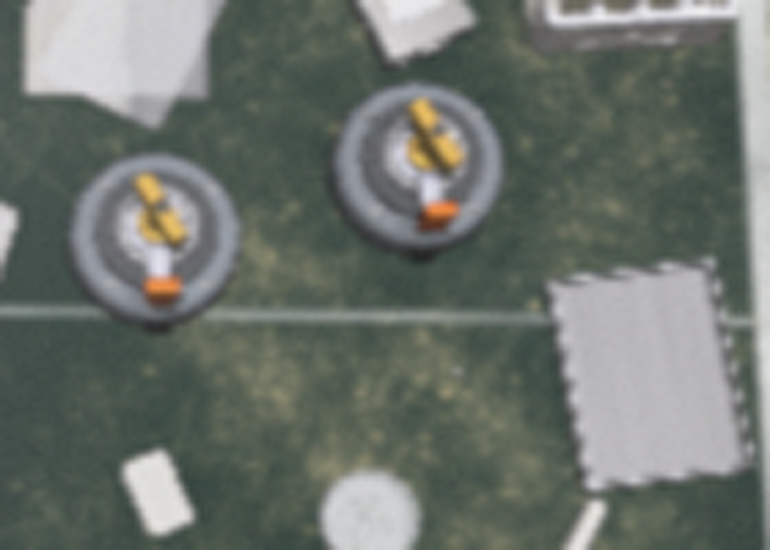

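View pics/scc.png

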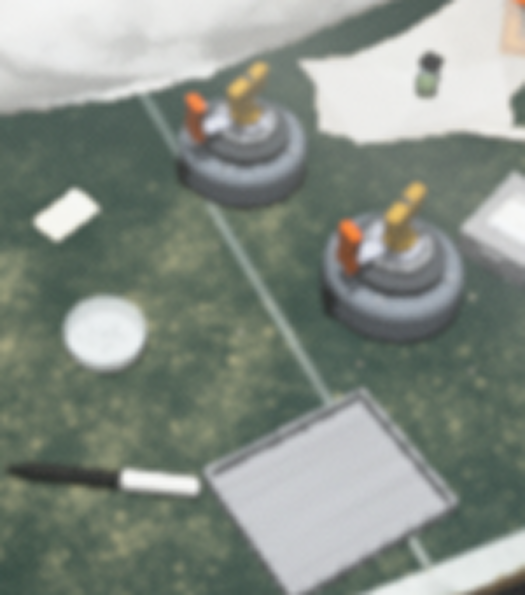

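Run:
```python
from h import *
im=arm.get_image('wrist');print(np.round(im['mount'],3),im['fov_y'],im['cx'],im['cy'])
d=load('top0.png')
hsv=cv2.cvtColor(d['color'],cv2.COLOR_BGR2HSV)
def comps(lo,hi,name,z):
    m=cv2.inRange(hsv,lo,hi);n,l,s,c=cv2.connectedComponentsWithStats(m)
    for i in range(1,n):
        if s[i,4]>12 and 280<c[i][0]<420 and 160<c[i][1]<270:
            print(name,s[i],np.round(c[i],1),np.round(onz(d,*c[i],z),4))
comps((18,120,120),(32,255,255),'brass',.095)
comps((3,150,150),(14,255,255),'orange',.085)
s=load('scene0.png');print(np.round(s['T'],3),s['fov'])
```

```text
[[ 1.    -0.001 -0.001 -0.001]
 [ 0.001  0.951  0.311 -0.08 ]
 [ 0.001 -0.311  0.951 -0.146]
 [ 0.     0.     0.     1.   ]] 70.93345843404597 281.8252065895402 207.83868929307852
brass [355 184   4   5  15] [356.5 185.7] [ 0.6574 -0.2624  0.095 ]
brass [358 190   5   5  15] [360.3 191.9] [ 0.6343 -0.2734  0.095 ]
brass [306 204   7   5  24] [309.2 205.9] [ 0.5938 -0.0928  0.095 ]
[[ 0.893 -0.274  0.356  0.131]
 [-0.449 -0.581  0.679 -0.839]
 [ 0.021 -0.766 -0.642  0.877]
 [ 0.     0.     0.     1.   ]] 55.61969903928055
```

```bash
python3 -m creep '[[0,0,0,-0.0356,0.0483,-0.0052,0.05],[0,0,0,-0.0356,0.0483,-0.0052,0.05],[0,0,0,-0.0356,0.0483,-0.0052,0.05],[0,0,0,-0.0356,0.0483,-0.0052,0.05],[0,0,0,-0.0356,0.0483,-0.0052,0.05],[0,0,0,-0.0356,0.0483,-0.0052,0.05],[0,0,0,-0.0356,0.0483,-0.0052,0.05],[0,0,0,-0.0356,0.0483,-0.0052,0.05],[0,0,0,-0.0356,0.0483,-0.0052,0.05],[0,0,0,-0.0356,0.0483,-0.0052,0.05]]'
python3 -m creep '[[0,0,0,-0.0356,0.0483,-0.0052,0.05],[0,0,0,-0.0356,0.0483,-0.0052,0.05],[0,0,-0.16,0,0,0,0.05],[0,0,-0.16,0,0,0,0.05],[0,0,-0.16,0,0,0,0.05],[0,0,-0.16,0,0,0,0.05],[0,0,-0.16,0,0,0,0.05],[0,0,-0.16,0,0,0,0.05],[0,0,0,0,0,0,0.05]]'
python3 - <<'E'
from h import *
st(); snap('wrist','w1.png')
E
```

```text
time_s: 1.45
tool_pos: [0.5309, 0.0087, 0.2909]
orientation: [2.624, 1.728, 0.001]
ft_force: [0.1, 0.4, -0.0]
grip_width: 0.0499
time_s: 2.58
tool_pos: [0.5907, -0.0929, 0.3008]
orientation: [-1.531, -2.743, 0.0]
ft_force: [0.1, -0.6, 1.2]
grip_width: 0.0501
time_s 2.575
q [-0.3543  0.1877  1.4735  0.      1.4809 -2.4779]
tool_pos [ 0.5907 -0.0929  0.3008]
orientation [-1.5307e+00 -2.7429e+00  1.0000e-04]
ft_force [ 0.0781 -0.6298  1.195 ]
torque [ 0.0893  0.0308 -0.0002]
grip_width 0.0501
[[-0.525  0.851 -0.001]
 [ 0.851  0.525  0.   ]
 [ 0.    -0.    -1.   ]]
```

View pics/w1.png

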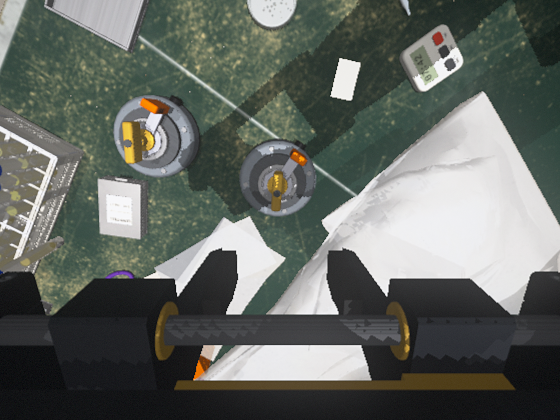

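Run:
```python
from h import *
d=load('w1.png')
c=d['color'][80:230,100:330];cv2.imwrite('pics/w1c.png',cv2.resize(c,None,fx=3.4,fy=3.4,interpolation=cv2.INTER_CUBIC))
for p in [(.59,-.093,.1015),(.59,-.093,.054),(.635,-.268,.1015)]:print(proj(d,p))
```

```text
[282.8789447  182.42298024]
[282.75628313 174.41530393]
[131.68701047 136.65660131]
```

View pics/w1c.png

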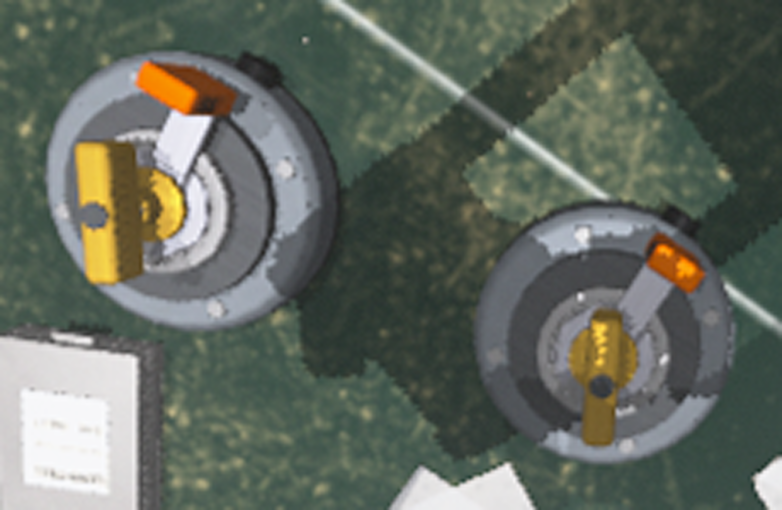

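Run:
```python
from h import *
d=load('w1.png')
f=lambda x,y:(100+(x+.5)/3.4-.5,80+(y+.5)/3.4-.5)
for n,x,y,z in [('Ldot',601,386,.1015),('Lend',600,445,.1015),('Rdot',95,214,.1015),('Rend1',89,143,.1015),('Rend2',102,283,.1015),('Ltab',681,255,.092),('Rtab',176,80,.092)]:
    print(n,np.round(onz(d,*f(x,y),z),4))
g=cv2.cvtColor(d['color'],cv2.COLOR_BGR2HSV)
m=cv2.inRange(g,(18,110,60),(34,255,255));n,l,s,c=cv2.connectedComponentsWithStats(m)
for i in range(1,n):
    if s[i,4]>60:print(s[i],c[i])
# outer housing circle center z .034: (184..?) 
for n,x0,x1,y0,y1 in [('L',475,733,205,464)]:
    print(n,onz(d,*f((x0+x1)/2,(y0+y1)/2),.034))
```

```text
Ldot [ 0.6054 -0.0927  0.1015]
Lend [ 0.6246 -0.0815  0.1015]
Rdot [ 0.6437 -0.2694  0.1015]
Rend1 [ 0.6231 -0.28    0.1015]
Rend2 [ 0.6643 -0.2583  0.1015]
Ltab [ 0.5523 -0.0923  0.092 ]
Rtab [ 0.5918 -0.267   0.092 ]
[122 122  33  42 898] [135.99665924 141.12583519]
[267 171  20  40 437] [276.77345538 188.64988558]
[155 302  23  58 653] [163.43644717 330.92189893]
[386 303  24  57 640] [400.4359375 331.74375  ]
[ 174  373  341   17 3651] [365.72528075 383.29005752]
L [ 0.60197852 -0.09468179  0.034     ]
```

```bash
python3 -m creep '[[0,0,0,-0.002,0.0035,0.04,0.04],[0,0,0,-0.002,0.0035,0.04,0.04],[0,0,0,-0.002,0.0035,0.04,0.04],[0,0,0,0,0,0,0.04],[0,0,0,0,0,0,0.04]]'
python3 - <<'E'
from h import *
st(); snap('wrist','w2.png')
E
```

```text
time_s: 3.25
tool_pos: [0.6037, -0.0928, 0.1827]
orientation: [1.53, 2.742, 0.0]
ft_force: [-0.2, -0.3, 0.0]
grip_width: 0.0399
time_s 3.25
q [-0.3466  0.3105  1.5662 -0.      1.2632 -2.4704]
tool_pos [ 0.6037 -0.0928  0.1827]
orientation [1.5299e+00 2.7420e+00 4.0000e-04]
ft_force [-0.2246 -0.3317  0.0028]
torque [0.0964 0.0972 0.0452]
grip_width 0.0399
[[-0.525  0.851  0.002]
 [ 0.851  0.525 -0.001]
 [-0.001  0.001 -1.   ]]
```

View pics/w2.png

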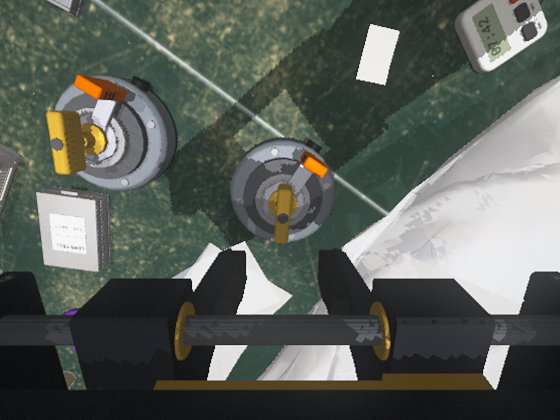

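Run:
```python
from h import *
d=load('w2.png')
c=d['color'][130:260,215:345];cv2.imwrite('pics/w2c.png',cv2.resize(c,None,fx=4.6,fy=4.6,interpolation=cv2.INTER_CUBIC))
```

```text
(no output)
```

View pics/w2c.png

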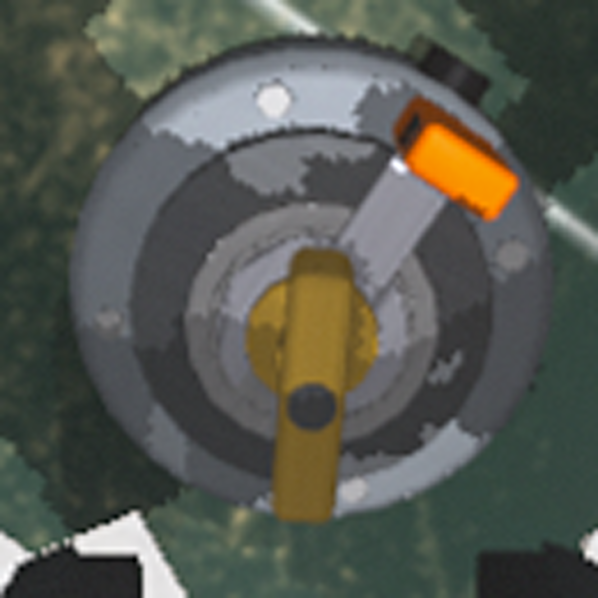

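```bash
cat >> h.py <<'E'
def crop(x0,y0,k):
    return lambda x,y:(x0+(x+.5)/k-.5,y0+(y+.5)/k-.5)
E
python3 - <<'E'
from h import *
d=load('w2.png');f=crop(215,130,4.6)
P={}
for n,x,y,z in [('dot',311,406,.1015),('end',303,521,.1015),('mid',320,290,.1015),('tab',462,170,.092),('hs',311,278,.034)]:
    P[n]=onz(d,*f(x,y),z);print(n,np.round(P[n],4))
e=P['end']-P['mid'];print(np.degrees(np.arctan2(e[1],e[0])),np.hypot(*(P['end']-P['dot'])[:2]))
s=arm.state();M=R.from_rotvec(s['orientation']).as_matrix();print(M.T@(np.r_[P['dot'][:2],.0765]-s['tool_pos']))
e=M.T@(P['dot']-P['tab']);print(e)
E
```

```text
dot [ 0.6054 -0.0926  0.1015]
end [ 0.6253 -0.0821  0.1015]
mid [ 0.5864 -0.1025  0.1015]
tab [ 0.557  -0.0914  0.092 ]
hs [ 0.6005 -0.0957  0.034 ]
27.705951366943307 0.02245217953542302
[-0.00012903  0.00112152  0.10689809]
[-0.02651749  0.04054929 -0.00935256]
```

```bash
python3 -m creep '[[0,0,0.07,0,0.001,0.03,0.04],[0,0,0,0,0,0.04,0.04],[0,0,0,0,0,0.03,0.04],[0,0,0,0,0,0.008,0.04],[0,0,0,0,0,0,0.04]]'
python3 - <<'E'
from h import *
st(); snap('wrist','w3.png')
E
```

```text
time_s: 3.92
tool_pos: [0.6047, -0.0923, 0.0746]
orientation: [1.623, 2.688, 0.001]
ft_force: [0.9, -0.5, 0.2]
grip_width: 0.0398
time_s 3.925
q [-0.3453  0.4477  1.6247  0.      1.0673 -2.4001]
tool_pos [ 0.6047 -0.0923  0.0746]
orientation [1.6234e+00 2.6875e+00 6.0000e-04]
ft_force [ 0.896  -0.4966  0.239 ]
torque [ 0.055   0.0432 -0.0225]
grip_width 0.0398
[[-0.465  0.885  0.002]
 [ 0.885  0.465 -0.001]
 [-0.001  0.001 -1.   ]]
```

View pics/w3.png

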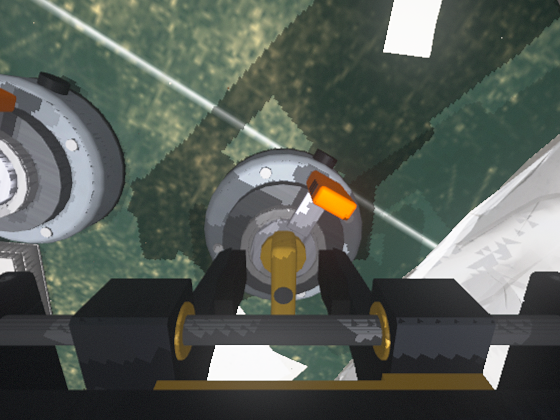

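```bash
python3 -m creep '[[0,0,0,0,0,0,0.012],[0,0,0,0,0,0,0.005],[0,0,0,0,0,0,0.0],[0,0,0,0,0,0,0.0],[0,0,0,0,0,0,0.0]]'
python3 - <<'E'
from h import *
st()
E
```

```text
time_s: 4.6
tool_pos: [0.6041, -0.0921, 0.0736]
orientation: [1.624, 2.689, 0.0]
ft_force: [0.1, 1.5, 4.3]
grip_width: 0.0116
time_s 4.6
q [-3.4530e-01  4.4860e-01  1.6258e+00  1.0000e-04  1.0666e+00 -2.4003e+00]
tool_pos [ 0.6041 -0.0921  0.0736]
orientation [1.6238e+00 2.6888e+00 3.0000e-04]
ft_force [0.0718 1.4902 4.2862]
torque [0.246  0.1044 0.0075]
grip_width 0.0116
[[-0.466  0.885  0.001]
 [ 0.885  0.466 -0.   ]
 [-0.     0.    -1.   ]]
```

```bash
python3 -m creep '[[0,0,0.04,0,0,0,0.0],[0,0,0,0,0,0,0.0]]'
python3 - <<'E'
from h import *
s=arm.state();print(s['torque'],s['q'][5],s['orientation'])
E
python3 -m creep '[[0,0,0.04,0,0,0,0.0],[0,0,0,0,0,0,0.0]]'
python3 - <<'E'
from h import *
s=arm.state();print(s['torque'],s['q'][5],s['orientation'])
E
```

```text
time_s: 4.85
tool_pos: [0.6041, -0.092, 0.0735]
orientation: [1.677, 2.656, 0.0]
ft_force: [-0.9, 0.8, 5.1]
grip_width: 0.0116
[0.22594695 0.16720532 0.11021336] -2.360768636075508 [1.67654920e+00 2.65621375e+00 2.64979364e-04]
time_s: 5.1
tool_pos: [0.604, -0.092, 0.0735]
orientation: [1.729, 2.623, 0.0]
ft_force: [-1.1, 1.4, 5.7]
grip_width: 0.012
[0.25341038 0.17429725 0.21308796] -2.321135931612168 [1.72881601e+00 2.62264351e+00 2.03558458e-04]
```

```bash
python3 -m creep '[[0,0,-0.035,0,0,0,0.0],[0,0,-0.035,0,0,0,0.0],[0,0,0,0,0,0,0.0]]'
python3 - <<'E'
from h import *
s=arm.state();print(s['torque'],s['q'][5],s['tool_pos'])
E
```

```text
time_s: 5.48
tool_pos: [0.6041, -0.0921, 0.0735]
orientation: [1.635, 2.682, 0.0]
ft_force: [-1.2, 0.8, 5.1]
grip_width: 0.0119
[0.27399339 0.18079601 0.01531643] -2.3916183012016794 [ 0.60407947 -0.09207078  0.07354853]
```

```bash
python3 -m creep '[[0,0,0,0,0,0,0.036],[0,0,0,0,0,0,0.036],[0,0,0,0,0,-0.04,0.036],[0,0,0,0,0,-0.05,0.036],[0,0,0,-0.044,-0.0114,-0.015,0.036],[0,0,0,-0.044,-0.0114,0,0.036],[0,0,0,-0.044,-0.0114,0,0.036],[0,0,0,-0.044,-0.0114,0,0.036],[0,0,0,0,0,0,0.036],[0,0,0,0,0,0,0.036]]'
python3 - <<'E'
from h import *
st(); snap('wrist','w4.png')
d=load('w4.png')
c=d['color'][130:260,195:365];cv2.imwrite('pics/w4c.png',cv2.resize(c,None,fx=4.6,fy=4.6,interpolation=cv2.INTER_CUBIC))
E
```

```text
time_s: 6.72
tool_pos: [0.6431, -0.2689, 0.1773]
orientation: [-1.637, -2.679, -0.001]
ft_force: [0.2, 0.7, -0.9]
grip_width: 0.0361
time_s 6.725
q [-5.6600e-01  4.9930e-01  1.3198e+00  4.0000e-04  1.3241e+00 -2.6108e+00]
tool_pos [ 0.6431 -0.2689  0.1773]
orientation [-1.6369e+00 -2.6795e+00 -6.0000e-04]
ft_force [ 0.1756  0.6544 -0.8779]
torque [0.0647 0.0143 0.0251]
grip_width 0.0361
[[-0.456  0.89  -0.001]
 [ 0.89   0.456  0.001]
 [ 0.002 -0.001 -1.   ]]
```

View pics/w4c.png

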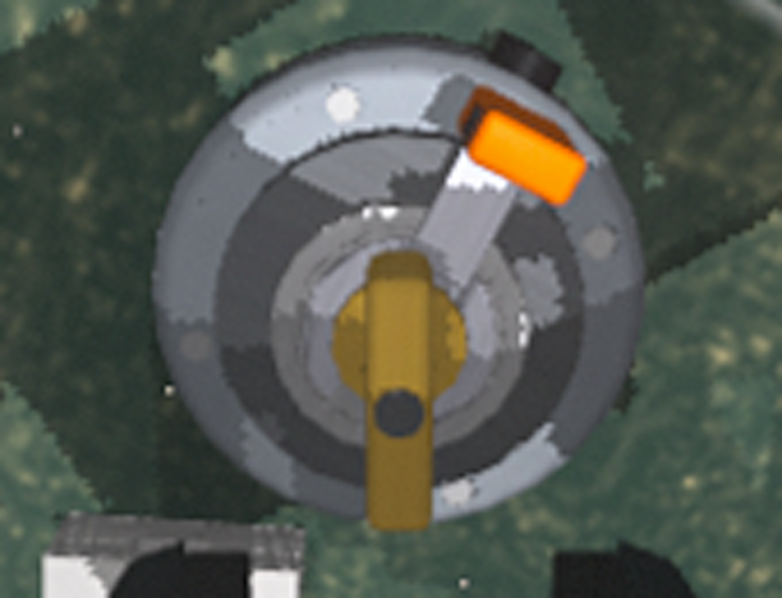

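View pics/w4.png

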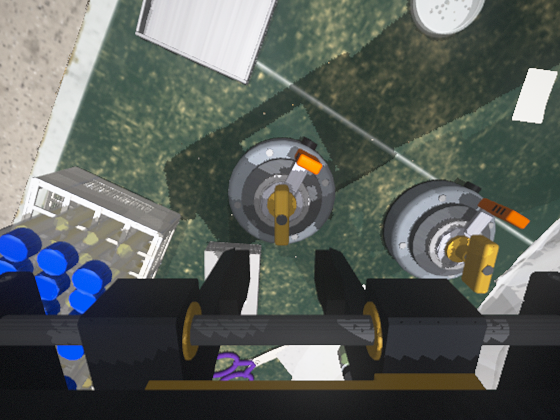

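Run:
```python
from h import *
d=load('w4.png');f=crop(195,130,4.6)
P={}
for n,x,y,z in [('dot',399,412,.1015),('end',399,530,.1015),('mid',400,290,.1015),('tab',528,158,.092)]:
    P[n]=onz(d,*f(x,y),z);print(n,np.round(P[n],4))
e=P['end']-P['mid'];print(np.degrees(np.arctan2(e[1],e[0])))
e=(P['dot']-P['tab'])[:2];print(np.hypot(*e),np.degrees(np.arctan2(e[1],e[0])))
s=arm.state();M=R.from_rotvec(s['orientation']).as_matrix();print(M.T@(np.r_[P['dot'][:2],.0745]-s['tool_pos']))
# tab top edges orientation
a,b=onz(d,*f(487,108),.092),onz(d,*f(586,158),.092);e=a-b;print('tab edge ang',np.degrees(np.arctan2(e[1],e[0])),np.hypot(*e[:2]))
d=load('w2.png');f=crop(215,130,4.6)
# rack corner heights
d=load('w4.png');print(onz(d,180,212,.1),onz(d,180,212,.0))
```

```text
dot [ 0.6443 -0.2697  0.1015]
end [ 0.6644 -0.2594  0.1015]
mid [ 0.6247 -0.2795  0.1015]
tab [ 0.5962 -0.2695  0.092 ]
26.86069557949613
0.04807788423144257 -0.21045048585765005
[-0.00189146  0.0003446   0.10300157]
tab edge ang -89.27931699451524 0.019074023466423205
[ 0.6762283  -0.34427813  0.1       ] [ 0.72314997 -0.36110038  0.        ]
```

```bash
python3 -m creep '[[0,0,0,-0.0019,0.0003,0.03,0.036],[0,0,0,0,0,0.04,0.036],[0,0,0,0,0,0.025,0.036],[0,0,0,0,0,0.008,0.036],[0,0,0,0,0,0,0.015],[0,0,0,0,0,0,0.0],[0,0,0,0,0,0,0.0],[0,0,0,0,0,0,0.0],[0,0,0,0,0,0,0.0]]'
python3 - <<'E'
from h import *
st()
E
```

```text
time_s: 7.9
tool_pos: [0.6446, -0.2689, 0.0768]
orientation: [-1.635, -2.68, -0.003]
ft_force: [-5.2, 8.3, 5.3]
grip_width: 0.0117
time_s 7.9
q [-5.6550e-01  6.1150e-01  1.3704e+00  2.1000e-03  1.1622e+00 -2.6121e+00]
tool_pos [ 0.6446 -0.2689  0.0768]
orientation [-1.6352 -2.6796 -0.0031]
ft_force [-5.2149  8.2889  5.3431]
torque [1.4752 0.8058 0.0355]
grip_width 0.0117
[[-0.457  0.889 -0.001]
 [ 0.889  0.457  0.003]
 [ 0.003  0.    -1.   ]]
```

```bash
python3 -m creep '[[0,0,0,0.0013,0,0,0.0],[0,0,0,0,0,0,0.0]]'
python3 - <<'E'
from h import *
s=arm.state();print(s['torque'],s['tool_pos'],s['ft_force'])
E
python3 -m creep '[[0,0,0.04,0,0,0,0.0],[0,0,0,0,0,0,0.0]]'
python3 - <<'E'
from h import *
s=arm.state();print(s['torque'],s['q'][5],s['orientation'])
E
python3 -m creep '[[0,0,0.04,0,0,0,0.0],[0,0,0,0,0,0,0.0]]'
python3 - <<'E'
from h import *
s=arm.state();print(s['torque'],s['q'][5],s['orientation'])
E
```

```text
time_s: 8.15
tool_pos: [0.6445, -0.2688, 0.0768]
orientation: [-1.637, -2.681, -0.002]
ft_force: [-2.3, 5.8, 4.5]
grip_width: 0.0117
[ 0.99155955  0.54665047 -0.02116096] [ 0.64449887 -0.26877332  0.0768173 ] [-2.26853585  5.79408701  4.53022501]
time_s: 8.4
tool_pos: [0.6445, -0.2688, 0.0768]
orientation: [-1.69, -2.648, -0.002]
ft_force: [-3.3, 6.3, 6.3]
grip_width: 0.0117
[1.05807853 0.50195006 0.11792652] -2.5709152228310064 [-1.69034157e+00 -2.64778364e+00 -1.92646024e-03]
time_s: 8.65
tool_pos: [0.6445, -0.2687, 0.0769]
orientation: [-1.743, -2.613, -0.002]
ft_force: [-3.4, 6.5, 5.7]
grip_width: 0.0118
[1.08226332 0.51583646 0.10142363] -2.530920148452506 [-1.74286702e+00 -2.61344736e+00 -1.84056279e-03]
```

```bash
python3 -m creep '[[0,0,0.05,0.002,0,0,0.0],[0,0,0.05,0,0,-0.0003,0.0],[0,0,0,0,0,0,0.0]]'
python3 - <<'E'
from h import *
s=arm.state();print(s['torque'],s['tool_pos'],s['ft_force'])
E
```

```text
time_s: 9.02
tool_pos: [0.6444, -0.2685, 0.0771]
orientation: [1.869, 2.521, 0.0]
ft_force: [-0.5, 1.1, 4.4]
grip_width: 0.012
[0.17714043 0.05773326 0.10816286] [ 0.64436357 -0.26852257  0.07714832] [-0.48598634  1.11342565  4.37182966]
```

```bash
python3 -m creep '[[0,0,0.1,0,0,-0.0004,0.0],[0,0,0.1,0,0,-0.0003,0.0],[0,0,0.1,0,0,-0.0003,0.0],[0,0,0.1,0,0,-0.0002,0.0],[0,0,0.1,0,0,-0.0003,0.0],[0,0,0.1,0,0,-0.0002,0.0],[0,0,0.1,0,0,-0.0003,0.0],[0,0,0,0,0,0,0.0]]'
python3 - <<'E'
from h import *
s=arm.state();print(s['torque'],s['tool_pos'],s['ft_force'])
E
```

```text
time_s: 10.02
tool_pos: [0.6443, -0.2685, 0.0789]
orientation: [2.62, 1.729, 0.002]
ft_force: [-0.5, 0.9, 6.0]
grip_width: 0.0115
[ 0.18062276 -0.05909811  0.03879766] [ 0.64431869 -0.26845912  0.07890455] [-0.46583481  0.94815299  5.95129865]
```

```bash
python3 -m creep '[[0,0,0.1,0,0,-0.0003,0.0],[0,0,0.1,0,0,-0.0003,0.0],[0,0,0.1,0,0,-0.0002,0.0],[0,0,0.1,0,0,-0.0003,0.0],[0,0,0.1,0,0,-0.0002,0.0],[0,0,0.1,0,0,-0.0003,0.0],[0,0,0.1,0,0,-0.0002,0.0],[0,0,0.1,0,0,-0.0003,0.0],[0,0,0,0,0,0,0.0]]'
python3 - <<'E'
from h import *
s=arm.state();print(s['torque'],s['tool_pos'],s['ft_force'],s['q'])
E
python3 -m creep '[[0,0,0.1,0,0,-0.0003,0.0],[0,0,0.1,0,0,-0.0003,0.0],[0,0,0.1,0,0,-0.0002,0.0],[0,0,0.1,0,0,-0.0003,0.0],[0,0,0.1,0,0,-0.0002,0.0],[0,0,0.1,0,0,-0.0003,0.0],[0,0,0.1,0,0,-0.0002,0.0],[0,0,0.1,0,0,-0.0003,0.0],[0,0,0,0,0,0,0.0]]'
python3 - <<'E'
from h import *
s=arm.state();print(s['torque'],s['tool_pos'],s['ft_force'],s['q'],s['grip_width'])
E
```

```text
time_s: 11.15
tool_pos: [0.6444, -0.2684, 0.0809]
orientation: [3.087, 0.573, 0.003]
ft_force: [1.0, 0.9, 5.3]
grip_width: 0.0116
[ 1.88352442e-01 -1.15041758e-04  6.49684041e-02] [ 0.64435572 -0.26836248  0.08092425] [0.98389936 0.88864784 5.30325702] [-5.64343231e-01  6.02783144e-01  1.37453695e+00  3.16818947e-04
  1.16174833e+00 -9.31712563e-01]
time_s: 12.28
tool_pos: [0.6445, -0.2683, 0.083]
orientation: [3.068, -0.673, 0.004]
ft_force: [2.0, 1.2, 5.3]
grip_width: 0.0119
[ 0.22489797 -0.05020283  0.06681911] [ 0.64445446 -0.26833263  0.08298756] [1.95262997 1.20950866 5.34218859] [-5.64282263e-01  6.00259572e-01  1.37378803e+00  4.42487460e-04
  1.16480902e+00 -1.32561088e-01] 0.011899454041503197
```

```bash
python3 -m creep '[[0,0,0,0,0,0,0.03],[0,0,0,0,0,0,0.03],[0,0,0,0,0,-0.04,0.03],[0,0,0,0,0,-0.05,0.03],[0,0,0.163,0,0,0,0.04],[0,0,0.163,0,0,0,0.04],[0,0,0.163,0,0,0,0.04],[0,0,0.163,0,0,0,0.04],[0,0,0.163,0,0,0,0.04],[0,0,0.163,0,0,0,0.04]]'
python3 -m creep '[[0,0,0.162,0,0,0,0.04],[0,0,0,0,0.048,0,0.04],[0,0,0,0,0,0,0.04],[0,0,0,0,0,0,0.04]]'
python3 - <<'E'
from h import *
st(); snap('wrist','w5.png'); snap('scene','s5.png')
d=load('s5.png')['color'];c=d[200:370,230:380];cv2.imwrite('pics/s5c.png',cv2.resize(c,None,fx=3.5,fy=3.5,interpolation=cv2.INTER_CUBIC))
E
```

```text
time_s: 13.52
tool_pos: [0.6429, -0.2679, 0.1708]
orientation: [2.385, -2.044, -0.002]
ft_force: [-0.4, 0.2, -0.1]
grip_width: 0.0396
time_s: 14.02
tool_pos: [0.5958, -0.2682, 0.1719]
orientation: [-2.217, 2.226, -0.001]
ft_force: [-0.4, -1.0, -0.3]
grip_width: 0.0399
time_s 14.025
q [-6.0430e-01  4.1110e-01  1.4554e+00  1.0000e-04  1.2742e+00  9.7050e-01]
tool_pos [ 0.5958 -0.2682  0.1719]
orientation [-2.2168e+00  2.2256e+00 -1.5000e-03]
ft_force [-0.3992 -0.9528 -0.3058]
torque [-0.0321  0.1404  0.0202]
grip_width 0.0399
[[-0.004 -1.     0.001]
 [-1.     0.004 -0.   ]
 [ 0.    -0.001 -1.   ]]
```

View pics/w5.png

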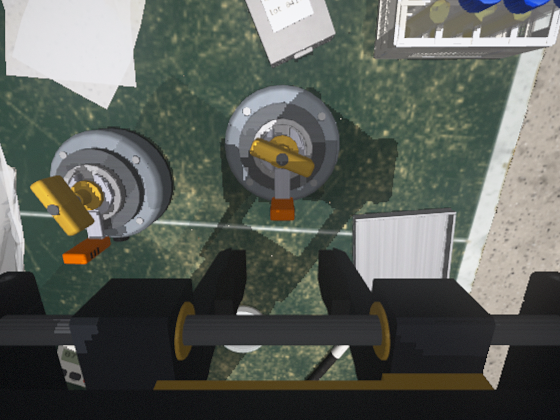

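View pics/s5c.png

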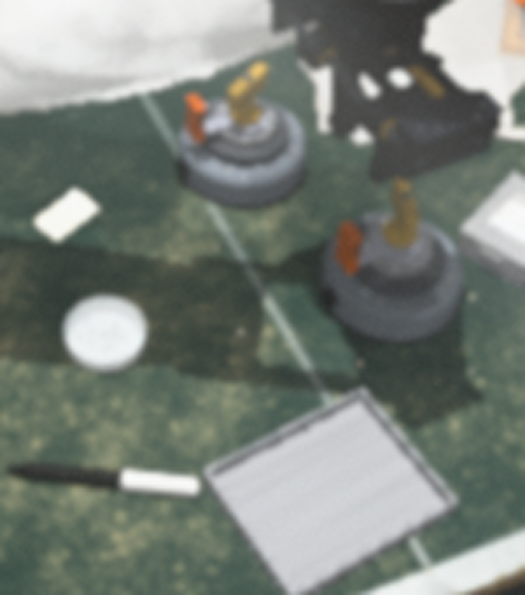

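Run:
```python
from h import *
d=load('w5.png')
hsv=cv2.cvtColor(d['color'],cv2.COLOR_BGR2HSV)
m=cv2.inRange(hsv,(3,150,90),(15,255,255));n,l,s,c=cv2.connectedComponentsWithStats(m)
for i in range(1,n):
    if s[i,4]>60:print(s[i],c[i])
c=d['color'][90:235,220:365];cv2.imwrite('pics/w5c.png',cv2.resize(c,None,fx=4,fy=4,interpolation=cv2.INTER_CUBIC))
d=load('top0.png');f=crop(280,165,5.5)
for x,y in [(553,287),(708,265),(745,468),(592,487)]: print(onz(d,*f(x,y),.014))
```

```text
[270 197  24  24 504] [281.68253968 209.43055556]
[ 62 237  48  27 691] [ 84.25904486 250.60781476]
[ 0.55980243 -0.35216972  0.014     ]
[ 0.5691031  -0.45587414  0.014     ]
[ 0.43378365 -0.46315266  0.014     ]
[ 0.42686598 -0.36311541  0.014     ]
```

View pics/w5c.png

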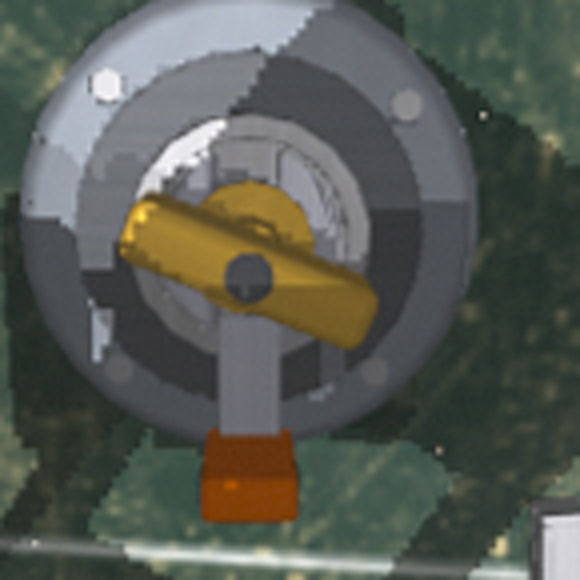

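Run:
```python
from h import *
d=load('w5.png');f=crop(220,90,4)
p=onz(d,*f(250,500),.092);print(p)
for z in (.1065,.1077):print('dot',onz(d,*f(248,278),z))
s=arm.state();M=R.from_rotvec(s['orientation']).as_matrix();print(M.T@(np.r_[p[:2],.060]-s['tool_pos']))
```

```text
[ 0.5972758  -0.26938335  0.092     ]
dot [ 0.64445982 -0.26920766  0.1065    ]
dot [ 0.64464377 -0.26920788  0.1077    ]
[ 0.00107499 -0.00065908  0.1122058 ]
```

```bash
python3 -m creep '[[0,0,0,0.0006,-0.0008,0.04,0.04],[0,0,0,0,0,0.04,0.04],[0,0,0,0,0,0.025,0.04],[0,0,0,0,0,0.007,0.04],[0,0,0,0,0,0,0.04],[0,0,0,0,0,0,0.022],[0,0,0,0,0,0,0.01],[0,0,0,0,0,0,0.0],[0,0,0,0,0,0,0.0]]'
python3 - <<'E'
from h import *
st(); snap('wrist','w6.png')
E
```

```text
time_s: 15.25
tool_pos: [0.5967, -0.2689, 0.0606]
orientation: [-2.216, 2.226, -0.003]
ft_force: [-0.4, 0.3, 3.6]
grip_width: 0.0196
time_s 15.25
q [-6.0430e-01  5.4720e-01  1.5087e+00 -1.0000e-04  1.0839e+00  9.7090e-01]
tool_pos [ 0.5967 -0.2689  0.0606]
orientation [-2.2165  2.226  -0.0028]
ft_force [-0.4232  0.2615  3.6114]
torque [-0.0814  0.1072  0.0014]
grip_width 0.0196
[[-0.004 -1.     0.001]
 [-1.     0.004 -0.001]
 [ 0.001 -0.001 -1.   ]]
```

View pics/w6.png

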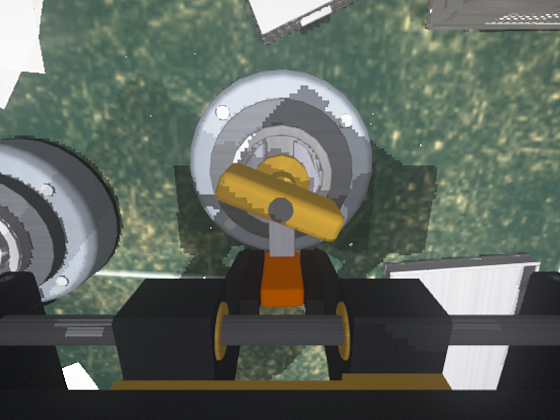

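```bash
python3 -m creep '[[0,0,0,0,0,-0.002,0.0],[0,0,0,0,0,-0.002,0.0],[0,0,0,0,0,0,0.0],[0,0,0,0,0,0,0.0]]'
python3 -m creep '[[0,0,0,0,0.003,0,0.0],[0,0,0,0,0.003,0,0.0],[0,0,0,0,0,0,0.0]]'
python3 - <<'E'
from h import *
st()
E
```

```text
time_s: 15.8
tool_pos: [0.596, -0.2682, 0.0633]
orientation: [2.217, -2.226, -0.001]
ft_force: [0.6, -0.4, -0.2]
grip_width: 0.0195
time_s: 16.18
tool_pos: [0.5898, -0.2683, 0.0636]
orientation: [2.216, -2.226, -0.0]
ft_force: [-0.4, -0.8, -1.1]
grip_width: 0.0196
time_s 16.175
q [-0.6098  0.5322  1.5247  0.      1.085   0.9655]
tool_pos [ 0.5898 -0.2683  0.0636]
orientation [ 2.2165e+00 -2.2264e+00 -4.0000e-04]
ft_force [-0.4288 -0.7995 -1.1277]
torque [-0.0013  0.172  -0.0377]
grip_width 0.0196
[[-0.004 -1.    -0.   ]
 [-1.     0.004  0.   ]
 [-0.     0.    -1.   ]]
```

```bash
python3 -m creep '[[0,0,0,0,0.006,-0.001,0.0],[0,0,0,0,0.008,0,0.0],[0,0,0,0,0.008,0,0.0],[0,0,0,0,0,0,0.0]]'
python3 - <<'E'
from h import *
st(); snap('wrist','w7.png')
E
```

```text
time_s: 16.68
tool_pos: [0.5674, -0.2682, 0.0646]
orientation: [2.216, -2.227, -0.001]
ft_force: [0.1, 0.7, -0.6]
grip_width: 0.0196
time_s 16.675
q [-6.3040e-01  4.9310e-01  1.5818e+00 -1.0000e-04  1.0673e+00  9.4520e-01]
tool_pos [ 0.5674 -0.2682  0.0646]
orientation [ 2.2161e+00 -2.2266e+00 -8.0000e-04]
ft_force [ 0.1295  0.7336 -0.6288]
torque [ 0.0018  0.1169 -0.0344]
grip_width 0.0196
[[-0.005 -1.    -0.   ]
 [-1.     0.005  0.   ]
 [-0.     0.    -1.   ]]
```

View pics/w7.png

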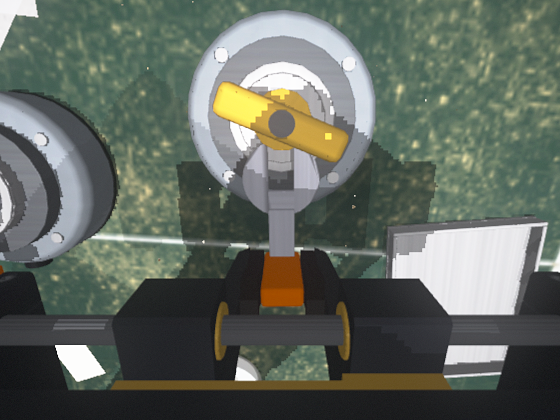

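```bash
python3 -m creep '[[0,0,0,0,0.012,0,0.0],[0,0,0,0,0.015,0,0.0],[0,0,0,0,0.012,0,0.0],[0,0,0,0,0,-0.03,0.0],[0,0,0,0,0,-0.03,0.0],[0,0,0,0.036,0.0155,0,0.0],[0,0,0,0.036,0.0155,0,0.0],[0,0,0,0.036,0.0155,0,0.0],[0,0,0,0.036,0.0155,0,0.0],[0,0,0,0,0,0,0.0]]'
python3 - <<'E'
from h import *
st(); snap('wrist','w8.png');snap('top','t8.png')
d=load('t8.png')['color'];c=d[165:265,280:420];cv2.imwrite('pics/t8c.png',cv2.resize(c,None,fx=5.5,fy=5.5,interpolation=cv2.INTER_CUBIC))
E
```

```text
time_s: 17.98
tool_pos: [0.4647, -0.4143, 0.1247]
orientation: [2.212, -2.23, 0.001]
ft_force: [0.2, 0.4, -0.5]
grip_width: 0.0199
time_s 17.975
q [-9.182e-01  4.019e-01  1.572e+00 -5.000e-04  1.167e+00  6.608e-01]
tool_pos [ 0.4647 -0.4143  0.1247]
orientation [ 2.2121e+00 -2.2300e+00  1.1000e-03]
ft_force [ 0.2147  0.4268 -0.4877]
torque [-0.0346  0.1828 -0.0151]
grip_width 0.0199
[[-0.008 -1.     0.   ]
 [-1.     0.008 -0.001]
 [ 0.001 -0.    -1.   ]]
```

View pics/w8.png

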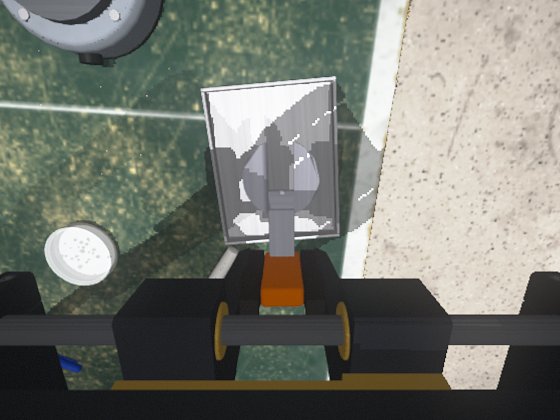

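Run:
```python
from h import *
d=load('w8.png');P=np.array([onz(d,u,v,.014) for u,v in [(203,90),(335,78),(338,236),(226,244)]]);print(np.round(P,4),P.mean(0))
```

```text
[[ 0.5628 -0.3524  0.014 ]
 [ 0.5708 -0.4588  0.014 ]
 [ 0.4333 -0.4682  0.014 ]
 [ 0.4261 -0.3618  0.014 ]] [ 0.49823401 -0.41030388  0.014     ]
```

```bash
python3 -m creep '[[0,0,0,-0.003,0,0.04,0.0],[0,0,0,0,0,0.04,0.0],[0,0,0,0,0,0.02,0.0],[0,0,0,0,0,0.005,0.0],[0,0,0,0,0,0,0.0],[0,0,0,0,0,0,0.0]]'
python3 - <<'E'
from h import *
st()
E
```

```text
time_s: 18.82
tool_pos: [0.4675, -0.4098, 0.0213]
orientation: [2.217, -2.226, 0.004]
ft_force: [0.2, 0.5, -0.0]
grip_width: 0.0195
time_s 18.825
q [-9.1040e-01  5.4590e-01  1.6091e+00  1.0000e-04  9.8370e-01  6.6450e-01]
tool_pos [ 0.4675 -0.4098  0.0213]
orientation [ 2.2166 -2.2258  0.0045]
ft_force [ 0.1816  0.4545 -0.0309]
torque [ 0.017   0.1692 -0.0141]
grip_width 0.0195
[[-0.004 -1.     0.002]
 [-1.     0.004 -0.002]
 [ 0.002 -0.002 -1.   ]]
```

```bash
python3 -m creep '[[0,0,0,0,0,0.004,0.0],[0,0,0,0,0,0.003,0.0],[0,0,0,0,0,0,0.0],[0,0,0,0,0,0,0.0]]'
python3 -m creep '[[0,0,0,0,0,0.0015,0.0],[0,0,0,0,0,0,0.0]]'
python3 -m creep '[[0,0,0,0,0,0.0015,0.0],[0,0,0,0,0,0,0.0]]'
```

```text
time_s: 19.32
tool_pos: [0.4665, -0.4088, 0.0126]
orientation: [-2.217, 2.226, 0.0]
ft_force: [0.2, 0.7, -1.5]
grip_width: 0.0195
time_s: 19.58
tool_pos: [0.4667, -0.4091, 0.012]
orientation: [2.217, -2.226, 0.0]
ft_force: [-1.7, 1.1, 5.8]
grip_width: 0.0199
time_s: 19.82
tool_pos: [0.4667, -0.4091, 0.0119]
orientation: [2.217, -2.226, -0.0]
ft_force: [-5.0, 6.8, 16.7]
grip_width: 0.0191
```

Contact at about z 0.012 (expected 0.0116). Relieving the press slightly, then releasing and retracting.

```bash
python3 -m creep '[[0,0,0,0,0,-0.002,0.0],[0,0,0,0,0,0,0.0],[0,0,0,0,0,0,0.034],[0,0,0,0,0,0,0.034],[0,0,0,0,0,0,0.034],[0,0,0,0,0,-0.02,0.034],[0,0,0,0,0,-0.05,0.034],[0,0,0,0,0,-0.05,0.034],[0,0,0,0,0,-0.05,0.034],[0,0,0,0,0,0,0.034]]'
python3 - <<'E'
from h import *
st(); snap('wrist','w9.png');snap('scene','s9.png')
d=load('s9.png')['color'];c=d[200:380,230:380];cv2.imwrite('pics/s9c.png',cv2.resize(c,None,fx=3.3,fy=3.3,interpolation=cv2.INTER_CUBIC))
E
```

```text
time_s: 21.08
tool_pos: [0.4688, -0.4115, 0.1888]
orientation: [2.216, -2.225, 0.018]
ft_force: [1.3, -0.3, 0.6]
grip_width: 0.0338
time_s 21.075
q [-9.1040e-01  3.2540e-01  1.5340e+00  1.0000e-04  1.2708e+00  6.6440e-01]
tool_pos [ 0.4688 -0.4115  0.1888]
orientation [ 2.216  -2.2249  0.0178]
ft_force [ 1.2531 -0.2923  0.5938]
torque [ 0.0385  0.155  -0.0364]
grip_width 0.0338
[[-0.004 -1.     0.007]
 [-1.     0.004 -0.009]
 [ 0.009 -0.007 -1.   ]]
```

View pics/w9.png

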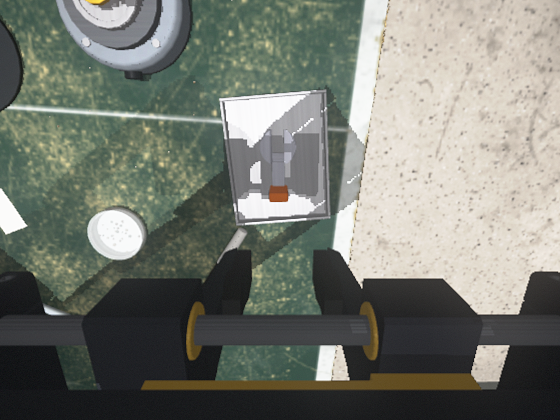

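View pics/s9c.png

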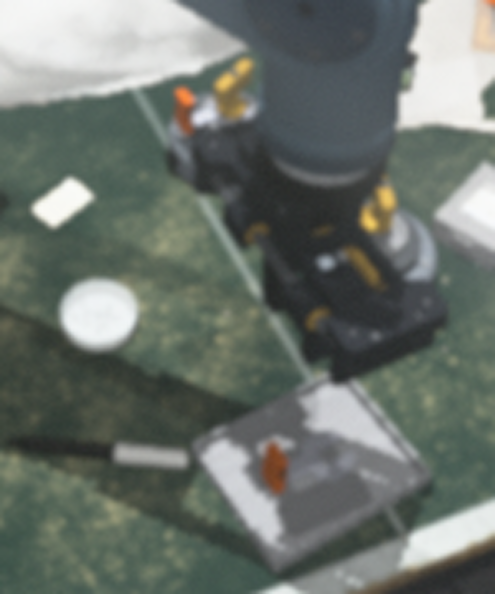

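```bash
python3 -m creep '[[0,0,0,-0.0,0,-0.05,0.034],[0,0,0,-0.05,0,-0.03,0.034],[0,0,0,-0.055,0,-0.02,0.034],[0,0,0,-0.055,0,0,0.034],[0,0,0,-0.055,0,0,0.034],[0,0,0,-0.055,0,0,0.034],[0,0,0,0,0,0,0.034]]'
python3 - <<'E'
from h import *
st(); snap('wrist','w10.png');snap('scene','s10.png');snap('top','t10.png')
d=load('w9.png');c=d['color'][80:235,205:345];cv2.imwrite('pics/w9c.png',cv2.resize(c,None,fx=4,fy=4,interpolation=cv2.INTER_CUBIC))
a=load('top0.png')['color'];b=load('t10.png')['color'];A=np.hstack([x[160:310,260:420] for x in(a,b)]);cv2.imwrite('pics/cmp.png',cv2.resize(A,None,fx=2.5,fy=2.5,interpolation=cv2.INTER_CUBIC))
E
```

```text
time_s: 22.05
tool_pos: [0.4668, -0.1353, 0.2801]
orientation: [2.222, -2.221, -0.005]
ft_force: [1.5, -0.3, -0.1]
grip_width: 0.034
time_s 22.05
q [-5.2720e-01 -5.5100e-02  1.7716e+00  5.0000e-04  1.4283e+00  1.0430e+00]
tool_pos [ 0.4668 -0.1353  0.2801]
orientation [ 2.2218 -2.2207 -0.0051]
ft_force [ 1.5254 -0.2685 -0.1193]
torque [-0.0271  0.1923  0.002 ]
grip_width 0.034
[[ 0.001 -1.    -0.003]
 [-1.    -0.001  0.002]
 [-0.002  0.003 -1.   ]]
```

View pics/w10.png

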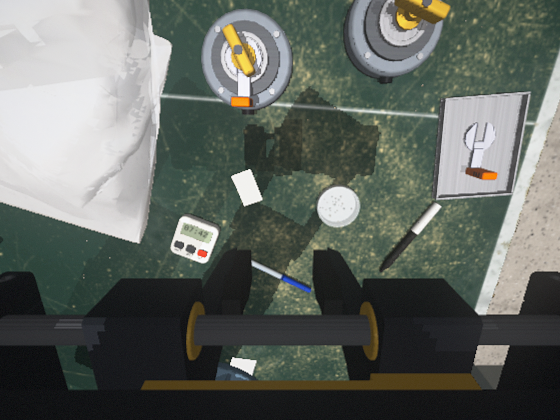

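View pics/w9c.png

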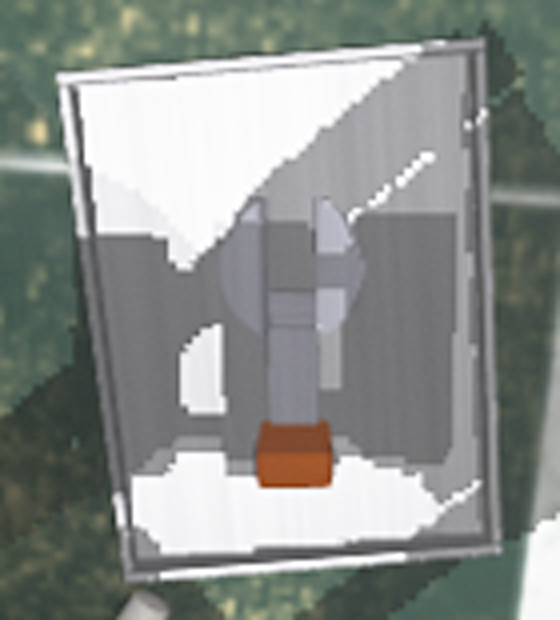

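View pics/cmp.png

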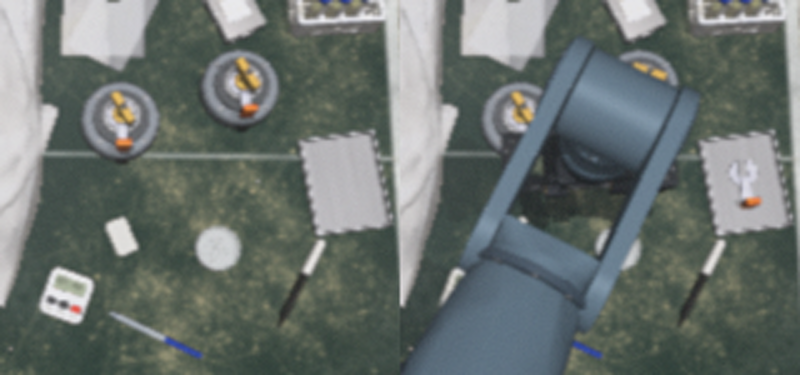

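View pics/s10.png

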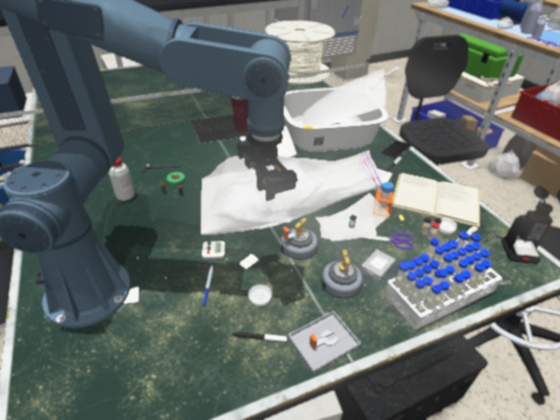

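Run:
```python
from h import *
d=load('w10.png');c=d['color'][5:115,195:300];cv2.imwrite('pics/w10c.png',cv2.resize(c,None,fx=5,fy=5,interpolation=cv2.INTER_CUBIC))
for a in (24,26,27.7,30):
  t=np.radians(a);u=np.array([np.cos(t),np.sin(t)])
  print(a,[(np.round((proj(d,[*(np.array([.605,-.0927])+s*.024*u),.1015])-[195,5])*5)) for s in(-1,1)])
```

```text
24 [array([268., 345.]), array([158.,  96.])]
26 [array([272., 344.]), array([154.,  98.])]
27.7 [array([275., 342.]), array([151., 100.])]
30 [array([279., 339.]), array([147., 103.])]
```

View pics/w10c.png

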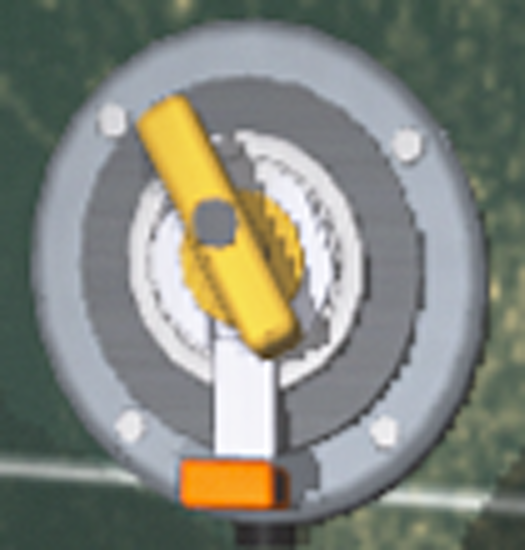

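```bash
python3 -c "
from plant import arm
print(arm.finish_job())"
```

```text
the job is handed in; nothing more can be done
None
```

The job is handed in: the left-hand nut is loosened and its washer lies flat in the steel tray, at about 22 s of the 67 s allowed.

**Finding the left-hand nut:** I tried the left spindle's nut (as seen in the top view) clockwise first. Its moment grew linearly to 0.21 N m at 0.08 rad, so it stood firm. I eased it back and let go. The right spindle's nut turned clockwise at a steady 0.1 N m or so, so it is the left-hand one.

**Loosening and laying the washer:** I turned that nut about 2.5 rad; it rose 6.2 mm. I then lifted the washer about 3 to 4 mm, drew it out by its tab with almost no force, and set it in the tray. Touching down took about 17 N at the wrist. I eased that off before letting go.

**Last checks:**
- **Washer:** it lies flat, well inside the tray walls.
- **Other spindle:** its bar is at 26–28°, against 27.7° before, within my measuring error. Its washer is in place.
- **Other things:** in the last views the petri dish, timer and marker show no visible shift. I checked the vial and tape roll only at a glance in the scene view.
- **Robot:** it was clear of everything when I handed in.

**What went less well:**
- The first grip on the right nut's bar was about 2 mm off centre, giving about 10 N sideways. I corrected most of it while turning.
- The cameras disagreed with the gripped position by about 1 mm, within the stated calibration.

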